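Roll the bottle up the mixer's ramp and close the keeper

TASK

With the fingertips, slowly roll the amber bottle that lies at the foot of the ramp up the slope until it is fully home against the stop, without lifting it and without letting it run away or roll back. Then push the keeper bar fully across behind it, and leave the things standing around where they are.

Things in the scene. Friction and masses are not known exactly. Their poses are not given: they have to be found in the camera images.
- ramp: Fixed bottle ramp of a bench mixer. Origin on the bench, mid-ramp; x level and uphill, y left looking uphill, z up. In mm along x: flat foot tray -200 to -85, face 6 above the bench, 6 high sill at -197; slope -85 to +85, rising from 6 to 30; rubber cradle to +150, falling from 30 to 24; then the stop. Inner width 152 (y -76 to +76); side walls 8 thick stand 24 above these faces.
- stop (a point): The stop: upright front face of the white mixer housing at the top of the ramp (housing 95 long, 176 wide, 72 mm high). This point is in the middle of the face, ramp x +150, 50 mm above the bench; axes as the ramp's.
- bottle: Closed amber glass bottle, blue cap, lying across the foot tray, 0.2 to 0.35 kg, free to roll. Straight body 70 diameter, 100 long, then a shoulder and a cap 36 across; 140 mm in all. Origin on its axis, mid-way along the straight body, 41 mm above the bench at first; y along the bottle towards the cap (which lies to the ramp's +y side); x and z turn as it rolls.
- seat (a point): Where the bottle's origin lies once it rests in the cradle against the stop: ramp x +115, y about -20, z 62 mm. Only the empty cradle is seen there. Once the bottle's axis is past ramp x +85 mm it rolls the last bit to the stop by itself and stays there.
- keeper (a joint): Keeper: flat dark steel bar on an upright hinge outside the ramp's right wall, at ramp x +67, y -96 mm. 0 rad = bar points straight downhill beside the right wall; negative = swung outwards (to -0.35); +1.571 (end stop) = straight across the ramp behind a seated bottle. Stiff (0.06 N m), stays where left. 120 long, 8 thick, 61 to 83 mm above the bench; round black end 18 across.
- keeper_push (a point): Point in the middle of the keeper bar, 85 mm from its hinge and 72 mm above the bench, a good place to push. Its x axis points along the bar from the free end to the hinge.
- vial: Bystander: small clear vial 26 diameter, 55 high, standing on the bench beside the ramp. Origin under its centre.
- spare_cap: Bystander: spare blue screw cap 36 diameter, 22 high, on the bench beside the ramp. Origin under its centre.
- beaker: Bystander: glass beaker 68 diameter, 85 high. Origin under its centre.
- standing: Bystander: amber bottle 70 diameter, 145 high, standing upright. Origin under its centre.
- dish: Bystander: shallow glass dish 90 diameter, 16 high. Origin under its centre.
- flask: Bystander: conical flask 88 diameter at the foot, 120 high. Origin under its centre.
- wash: Bystander: white wash bottle 64 diameter, 160 high. Origin under its centre.
Things that resemble listed ones, but are neither listed nor needed, are in the scene too. What is shaped like the bottle but green or yellow is not meant.

How it is judged:
By the outcome, as a careful person would: the job done as asked, in the order asked, and still so for the second after the job is handed in, with the robot touching nothing.
It also fails if it takes over 61 s, if anything falls off the work surface, if the arm or the gripper's body presses on something with over 40 N, if the wrist force passes 120 N, or if a joint passes its speed limit or range.

ROBOT

A 7-joint arm with a two-finger parallel gripper is mounted at the origin on the work surface. World frame = base frame: x ahead of the robot, y to its left, z up, the work surface at z = 0. Lengths are in mm, angles in rad, forces in N, time in s.
With the tool pointing down it reaches from about 350 to 775 mm from the base axis. Payload 3.1 kg.
Tool frame: the origin (TCP) lies midway between the tips of the shut fingers; the grasp point (between the pads) lies 19 mm behind it; z points along the fingers, y is the line along which they close (so a half turn about z gives the same grasp; the last joint's range is limited). The gripper opens to 85 mm and grips with 20 to 120 N. Pads are 22 mm wide; open, the fingers measure 114 mm over their backs; the gripper's body (76 mm by 85 mm) begins 54 mm behind the grasp point. The pads swing forward as they close: fully open they stand 13 mm farther back than shut.
Start: joints at [-1.212, 0.311, 0.014, 1.512, -0.004, 1.319, -0.027], TCP at [214.56, 506.44, 231.304] pointing down, gripper open.
Joint ranges: [-2.7, 2.7], [-0.3, 1.91], [-1.27, 1.3], [0.12, 2.57], [-1.44, 4.58], [0.2, 2.03], [-3.05, 3.05]. Speed limits (rad/s): [2.79, 2.79, 3.14, 3.14, 3.14, 3.14, 3.14].

INTERFACE

Orientations are given as [roll, pitch, yaw] about the fixed x, y, z axes, in that order (R = Rz(yaw) Ry(pitch) Rx(roll)).
In Python, from bench import observe, cams, workorder gives the robot as it stands.
- The arm moves only by the tool arm_command, never from a script. Its argument "increments" is a list of rows, each a list of 7 numbers: the shift along the world's x, y, z in mm, then the turn, a rotation vector about the world's x, y, z in rad, then the finger opening in mm, from 0 to 85.4. A call has 1 to 5 rows; each row shifts and turns the commanded pose from where the row before left it; what a row does not reach is not made up. A row lasts 1/12 s, in which the tool goes at most 41.7 mm and 7.16 degrees, less where a joint would pass 70% of its speed; a pose out of reach is approached as far as the arm can. A call is refused whole if a number of a shift passes 41.7 or a number of a turn 0.125, either way. A call with a gripper value outside its range is refused whole. The fingers move at their own pace and stop on an object; "newtons" is the grip in N (left out, the last holds). Time passes only in rows, so rows that do not move let the fingers close. It gives the time, the measured TCP pose, the force, the opening and the grip force at its end, in the units of the state.
- observe(): the state, without advancing time (a new reading comes with each control period).
- cams.get_image(name): name is "scene" or "side" or "wrist"; returns a dict with "color" (420x560x3 uint8, blue, green, red), "K" (3x3 intrinsics, pixels), "k1" (the pictures are not rectified: a ray, as slopes to the right and down, at radius r is drawn at 1 + k1 r^2 times it, then the intrinsics apply), "world_from_camera" (4x4, takes a point from camera to world coordinates). Camera axes: x right, y down, z forward; pixel columns grow to the right and rows downward; lengths in mm; the calibration is good to about 2 mm. A picture is of the moment at which its call begins. There is no depth.
- workorder.finish_job(): hands the job in; it is judged then, once.
The state is a dict: "clock": time; "qpos": joint angles; "joint_velocities": joint speeds; "joint_efforts": joint torques, N m; "eef_pos": TCP position; "orientation": TCP orientation; "wrist_force": force on the tool from outside, world axes, zero at the start; "torque": the same for the moment, N m; "finger_gap": finger opening in mm; "grip_force": force on a finger pad.
Only numpy, scipy, OpenCV 4.12 (cv2) and the standard library are available. Lean on these libraries where they do the work, as an engineer would, in place of code of your own. Each camera call takes 0.05 s, during which the arm holds its last target. There are 200 camera calls.

## Working session

There is one attempt and no reset: what is moved stays moved. The work goes in short steps, Python scripts to look and compute and a tool call to move; the robot and the scene stay as the last step left them, time stands still between calls to the robot, and variables do not carry over. Pictures are saved under pics/ and viewed, at most 10 in all, crops included, and the job is handed in when it is done.

Besides the shell and the picture viewer there is one more tool, called by a JSON object that holds its "api" and its "payload". arm_command: Moves the arm, as the interface text tells. Its arguments: {"type":"object","properties":{"increments":{"type":"array"},"newtons":{"type":"number"}},"required":["increments"]}

```bash
mkdir -p pics; cat > h.py <<'E'
import numpy as np, cv2
from bench import observe, cams, workorder
def grab(n,f=None):
    d=cams.get_image(n)
    if f: cv2.imwrite('pics/'+f,d['color'])
    return d
def ray(d,u,v):
    K=np.array(d['K']);T=np.array(d['world_from_camera'])
    xd=(u-K[0,2])/K[0,0];yd=(v-K[1,2])/K[1,1];x,y=xd,yd
    for _ in range(20):
        s=1+d['k1']*(x*x+y*y);x,y=xd/s,yd/s
    return T[:3,3],T[:3,:3]@np.array([x,y,1.])
def onz(d,u,v,z):
    o,r=ray(d,u,v);return o+r*(z-o[2])/r[2]
def tri(d1,p1,d2,p2):
    o1,r1=ray(d1,*p1);o2,r2=ray(d2,*p2)
    A=np.stack([r1,-r2],1);s=np.linalg.lstsq(A,o2-o1,rcond=None)[0]
    a=o1+s[0]*r1;b=o2+s[1]*r2;return (a+b)/2,np.linalg.norm(a-b)
def proj(d,P):
    K=np.array(d['K']);T=np.array(d['world_from_camera'])
    p=T[:3,:3].T@(np.array(P,float)-T[:3,3]);x,y=p[0]/p[2],p[1]/p[2]
    s=1+d['k1']*(x*x+y*y);return K[0,0]*x*s+K[0,2],K[1,1]*y*s+K[1,2]
E
python3 -c "
from h import *
import pickle
D={n:grab(n,n+'0.png') for n in('scene','side','wrist')}
pickle.dump(D,open('D0.pkl','wb'))
for n in D: print(n,np.round(D[n]['world_from_camera'],3).tolist(),D[n]['K'],D[n]['k1'])
print(observe())"
```

```text
scene [[-0.8, 0.441, -0.407, 1157.263], [0.6, 0.602, -0.527, 750.329], [0.012, -0.666, -0.746, 1184.772], [0.0, 0.0, 0.0, 1.0]] [[454.73709152   0.         282.02919028]
 [  0.         454.73709152 204.22754441]
 [  0.           0.           1.        ]] -0.11445999407490151
side [[0.673, -0.576, 0.465, -100.413], [-0.739, -0.508, 0.442, -662.15], [-0.018, -0.641, -0.768, 1176.07], [0.0, 0.0, 0.0, 1.0]] [[508.83535186   0.         276.18252616]
 [  0.         508.83535186 206.49175883]
 [  0.           0.           1.        ]] -0.09181903648384647
wrist [[0.391, 0.88, 0.27, 144.762], [0.92, -0.373, -0.118, 536.013], [-0.003, 0.295, -0.956, 374.178], [0.0, 0.0, 0.0, 1.0]] [[341.92708209   0.         275.89404729]
 [  0.         341.92708209 207.39795919]
 [  0.           0.           1.        ]] -0.047338564575350996
{'clock': 0.15, 'qpos': array([-1.21169364,  0.31157874,  0.0139585 ,  1.51268985, -0.00439052,
        1.3191772 , -0.02720981]), 'joint_velocities': array([ 1.71049908e-03, -8.38418892e-04, -1.27631091e-03, -4.37894440e-03,
        4.62238911e-04, -6.66953971e-04, -9.56168755e-05]), 'joint_efforts': array([ 6.34807038e-04, -3.80272579e+01,  1.46351913e-01, -2.30849433e+01,
        1.20873182e-02,  9.69403511e-03,  1.31098230e-05]), 'eef_pos': array([214.34379796, 505.920289  , 230.44988043]), 'orientation': array([-3.13977177e+00,  7.83248061e-05,  2.74089284e+00]), 'wrist_force': array([ 0.19172652,  1.20280475, -1.31737202]), 'torque': array([-0.01569059, -0.00390226,  0.05742442]), 'grip_force': 0.0, 'finger_gap': 85.07842595117667}
```

View pics/scene0.png

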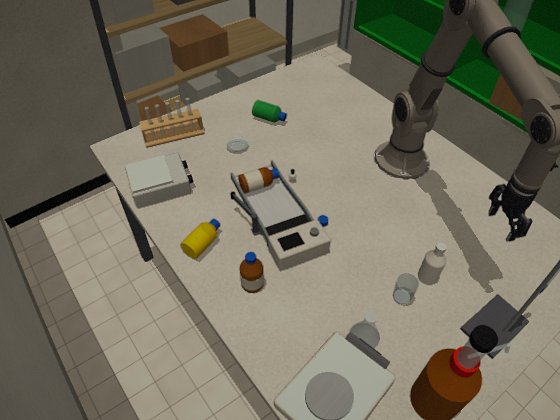

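View pics/side0.png

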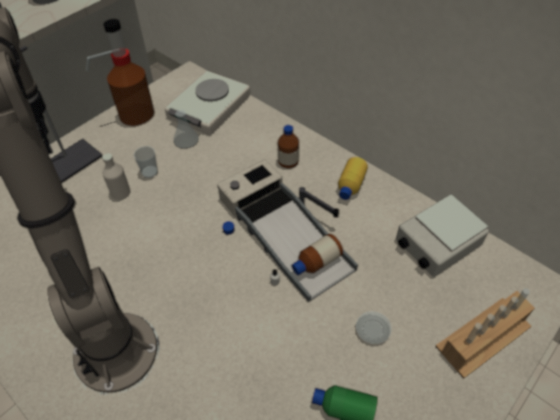

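```bash
python3 -c "
import cv2
a=cv2.imread('pics/scene0.png')[145:275,215:345];b=cv2.imread('pics/side0.png')[155:300,215:365]
a=cv2.resize(a,(400,400),interpolation=2);b=cv2.resize(b,(400,387),interpolation=2)
b=cv2.copyMakeBorder(b,0,13,0,0,0)
cv2.imwrite('pics/c0.png',cv2.hconcat([a,b]))"
```

```text
(no output)
```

View pics/c0.png

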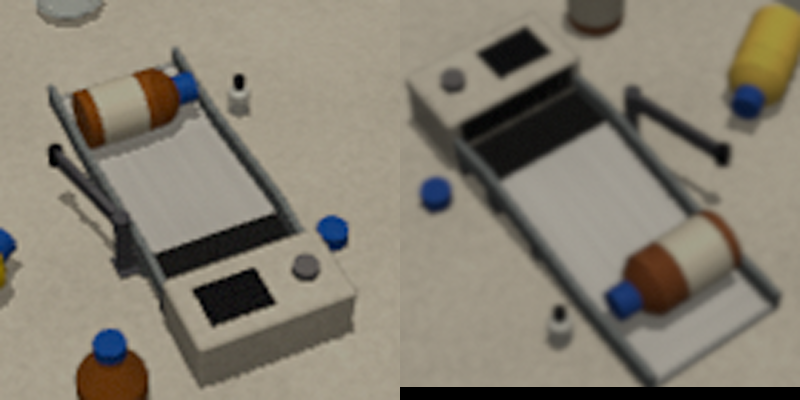

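The crops show the ramp with the foot tray at upper left in the scene view and lower right in the side view. The bottle lies in the tray, its cap towards the vial side. The keeper's free end is at scene crop (55,157) and side crop (323,155), and its hinge is at (122,218) and (232,92).

```bash
cat > m.py <<'E'
from h import *
import pickle
D=pickle.load(open('D0.pkl','rb'));a,b=D['scene'],D['side']
A=lambda p:(215+(p[0]+.5)/3.077-.5,145+(p[1]+.5)/3.077-.5)
B=lambda p:(215+(p[0]+.5)/2.667-.5,155+(p[1]+.5)/2.667-.5)
F=dict(wallR=((52,88),(377,298)),wallL=((178,52),(252,383)),backL=((355,290),(8,82)),frontR=((160,290),(178,63)),frontL=((290,232),(57,135)),kend=((55,150),(323,148)),khinge=((121,213),(232,90)),
 cap=((184,86),(223,299)))
R={}
for k,(p,q) in F.items():
    P,e=tri(a,A(p),b,B(q));R[k]=P;print(k,P.round(1),round(e,1))
# ramp fit using planes of known heights
M={'wallR':(-200,-80,30),'wallL':(-200,80,30),'frontR':(150,-88,72),'frontL':(150,88,72),'backL':(245,88,72)}
X=[];Y=[]
for k,m in M.items():
    for d,p in((a,A(F[k][0])),(b,B(F[k][1]))):
        w=onz(d,*p,m[2]);X.append(m[:2]);Y.append(w[:2])
X=np.array(X,float);Y=np.array(Y);xm,ym=X.mean(0),Y.mean(0)
c=((X-xm)*(Y-ym)).sum();s=((X-xm)[:,0]*(Y-ym)[:,1]-(X-xm)[:,1]*(Y-ym)[:,0]).sum()
th=np.arctan2(s,c);Rm=np.array([[np.cos(th),-np.sin(th)],[np.sin(th),np.cos(th)]]);t=ym-Rm@xm
print('th',th,'t',t,'res',(Y-(X@Rm.T+t)).round(1).tolist())
for k in('kend','khinge','cap'): print(k,'in ramp',(Rm.T@(R[k][:2]-t)).round(1),R[k][2].round(1))
for n,m in dict(seat=(115,-20),hinge=(67,-96),start=(-140,-20),foot=(-200,0)).items(): print(n,(Rm@m+t).round(1))
for n,d,hsvlo,hsvhi in():pass
E
python3 m.py
```

```text
wallR [ 582.9 -300.2   23.7] 2.5
wallL [ 425.1 -266.3   20.6] 5.9
backL [515.5 162.3  66.1] 3.8
frontR [668.3  43.   58.7] 1.3
frontL [508.7  65.7  58.2] 15.1
kend [ 660.6 -165.    81.9] 2.4
khinge [656.2 -44.7  87.6] 1.4
cap [ 468.2 -193.2   45. ] 3.6
th 1.347120737212041 t [550.70025524 -90.53703541] res [[0.9, 9.9], [-4.1, 0.4], [0.7, 11.9], [-5.2, -3.6], [4.8, 14.7], [-11.2, -1.3], [24.2, -5.9], [-2.5, -13.5], [-1.8, -1.3], [-5.7, -11.3]]
kend in ramp [ -48.2 -123.7] 81.9
khinge in ramp [ 68.1 -92.7] 87.6
cap in ramp [-118.4   57.7] 45.0
seat [595.7  17.2]
hinge [659.2 -46.5]
start [ 539.1 -231.5]
foot [ 506.3 -285.6]
```

View pics/wrist0.png

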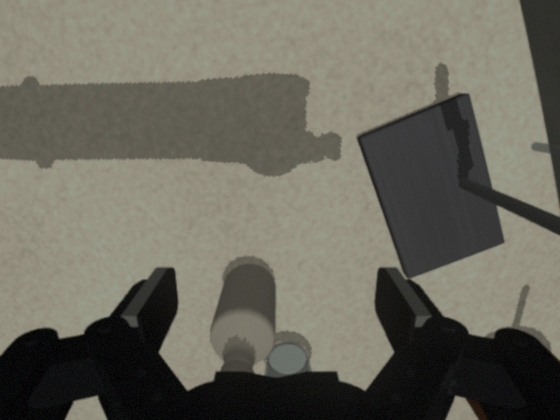

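{"api": "arm_command", "payload": {"increments": [[17.8,-30,5,0,0,-0.07,60],[17.8,-30,5,0,0,-0.07,60],[17.8,-30,5,0,0,-0.07,60],[17.8,-30,5,0,0,-0.07,60],[17.8,-30,5,0,0,-0.07,60]]}}

```text
clock: 0.57
eef_pos: [304.0, 354.7, 256.2]
orientation: [-3.141, 0.0, 2.388]
wrist_force: [0.3, 0.7, 0.3]
finger_gap: 59.9
grip_force: 0.0
```

{"api": "arm_command", "payload": {"increments": [[17.8,-30,5,0,0,-0.07,60],[17.8,-30,5,0,0,-0.07,60],[17.8,-30,5,0,0,-0.07,60],[17.8,-30,5,0,0,-0.07,60],[17.8,-30,5,0,0,-0.07,60]]}}

```text
clock: 0.98
eef_pos: [392.9, 204.7, 281.4]
orientation: [-3.141, -0.0, 2.038]
wrist_force: [0.7, 0.3, -0.1]
finger_gap: 59.8
grip_force: 0.0
```

{"api": "arm_command", "payload": {"increments": [[17.8,-30,0,0,0,-0.07,60],[17.8,-30,0,0,0,-0.07,60],[17.8,-30,0,0,0,-0.07,60],[17.8,-30,0,0,0,-0.07,60],[17.8,-30,0,0,0,-0.07,60]]}}

```text
clock: 1.4
eef_pos: [481.9, 54.9, 281.2]
orientation: [-3.142, -0.0, 1.688]
wrist_force: [0.4, 0.3, 0.4]
finger_gap: 60.0
grip_force: 0.0
```

{"api": "arm_command", "payload": {"increments": [[17.8,-30,0,0,0,-0.07,60],[17.8,-30,0,0,0,-0.07,60],[17.8,-30,0,0,0,-0.07,60],[17.8,-30,0,0,0,-0.07,60],[17.8,-30,0,0,0,-0.07,60]]}}

```text
clock: 1.82
eef_pos: [571.1, -94.7, 280.9]
orientation: [-3.141, -0.0, 1.338]
wrist_force: [1.3, -0.4, 0.9]
finger_gap: 60.1
grip_force: 0.0
```

```bash
python3 -c "
from h import *
import pickle
d=grab('wrist','w1.png');o=observe();print(o['clock'],o['eef_pos'],o['orientation'],o['qpos'].round(2),o['finger_gap'])
pickle.dump(d,open('w1.pkl','wb'))"
```

```text
1.8667 [ 572.66803223 -104.07291743  280.02764304] [3.13805887 0.00922227 1.32541872] [-0.31  0.4   0.68  1.35 -0.24  1.47  0.1 ] 60.456780859916336
```

View pics/w1.png

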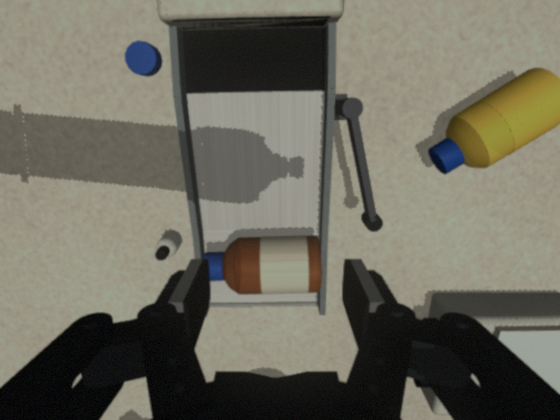

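The wrist view shows the cradle edge at row 92, from (187,93) to (325,91). The right wall's foot end is at (323,313). The bottle body spans columns 225–321 and rows 236–294. The keeper hinge is at (352,107) and its free end at (372,222). The camera is looking straight down the ramp.

```bash
cat > m2.py <<'E'
from h import *
import pickle
D=pickle.load(open('D0.pkl','rb'));a,b=D['scene'],D['side'];w=pickle.load(open('w1.pkl','rb'))
# (model pt, pixel)
L=[((85,76,30),(187,93)),((85,-76,30),(325,91)),((-200,-80,30),(323,313)),((150,-88,72),(342,15)),((150,88,72),(160,20))]
X=np.array([m[:2] for m,p in L],float);Y=np.array([onz(w,*p,m[2])[:2] for m,p in L])
xm,ym=X.mean(0),Y.mean(0);U,V=X-xm,Y-ym
th=np.arctan2((U[:,0]*V[:,1]-U[:,1]*V[:,0]).sum(),(U*V).sum())
R=np.array([[np.cos(th),-np.sin(th)],[np.sin(th),np.cos(th)]]);t=ym-R@xm
print('th',th,'t',t,(Y-X@R.T-t).round(1).tolist())
toR=lambda P:(R.T@(np.array(P)[:2]-t)).round(1)
# bottle, two tangents
o,r1=ray(w,275,236);_,r2=ray(w,275,294)
r=r1/np.linalg.norm(r1)+r2/np.linalg.norm(r2);P=o+r*(41-o[2])/r[2]
half=np.arccos(r1@r2/np.linalg.norm(r1)/np.linalg.norm(r2))/2
print('bottle axis x',toR(P),'dist est',35/np.sin(half),np.linalg.norm(P-o))
print('bottom end',toR(onz(w,321,265,41)),'capend',toR(onz(w,203,266,41)),'shoulder',toR(onz(w,232,265,41)))
T=lambda n,p,q,d=a,e=w:print(n,*[(x.round(1),toR(x),round(g,1)) for x,g in [tri(d,p,e,q)]])
T('kend scene',(232.5,194),(372,219));T('khinge',(254,214.5),(352,105));T('cap',(323,219),(142,57))
T('kend side',(335.7,210.5),(372,219),b)
T('bottlecap side',(298.3,266.8),(208,266),b);T('bottlecap scene',(274.5,172.6),(208,266))
for n,p,z in(('standing',(252,285),0),('yellowcap',(214,225),35),('yellowend',(188,247),35),('vial',(292,180),0),('dish',(237,146),8),('wash',(430,277),0),('beaker',(404,298),0),('flask',(364,340),0)):
    Q=onz(a,*p,z);print(n,Q.round(0),toR(Q))
for n,m in dict(behind=(-192,-20),seat=(115,-20),hinge=(67,-96)).items(): print(n,(R@m+t).round(1))
E
python3 m2.py
```

```text
th 1.3563502916674546 t [550.88587999 -87.44722165] [[0.0, -0.2], [-0.1, -1.4], [0.1, 0.9], [-2.6, 1.0], [2.5, -0.3]]
bottle axis x [-120.2  -17.1] dist est 423.9398383787881 429.63999409188847
bottom end [-121.9  -74.2] capend [-120.5   72.7] shoulder [-119.7   36.4]
kend scene (array([ 660.6, -161.8,   80.7]), array([ -49.3, -123. ]), np.float64(1.8))
khinge (array([657.6, -40.4,  89.4]), array([ 68.7, -94.3]), np.float64(0.9))
cap (array([453.5,  61.8,  20.1]), array([125.1, 126.9]), np.float64(3.1))
kend side (array([ 662.3, -163.5,   77. ]), array([ -50.6, -125. ]), np.float64(3.3))
bottlecap side (array([ 465.4, -192. ,   46.7]), array([-120.3,   61.3]), np.float64(9.1))
bottlecap scene (array([ 463.3, -191.9,   43. ]), array([-120.7,   63.4]), np.float64(5.6))
standing [781. 122.   0.] [ 253.4 -180.4]
yellowcap [ 764. -120.   35.] [  13.5 -214.9]
yellowend [876. -92.  35.] [  64.7 -318.7]
vial [ 411. -160.    0.] [-100.6  121.6]
dish [ 475. -430.    8.] [-350.6    1.5]
wash [322. 429.   0.] [455.8 333.3]
beaker [443. 431.   0.] [483.2 215.9]
flask [632. 456.   0.] [548.3  36.5]
behind [ 529.6 -279.3]
seat [594.9  20.7]
hinge [658.9 -42.4]
```

{"api": "arm_command", "payload": {"increments": [[-7.5,-36,0,0,0,0.015,60],[-7.5,-36,0,0,0,0,60],[-7.5,-36,-30,0,0,0,60],[-7.5,-36,-35,0,0,0,60],[-7.5,-35,-35,0,0,0,60]]}}

```text
clock: 2.28
eef_pos: [536.3, -257.4, 196.6]
orientation: [3.14, 0.0, 1.356]
wrist_force: [0.0, 0.4, 0.3]
finger_gap: 60.0
grip_force: 0.0
```

{"api": "arm_command", "payload": {"increments": [[0,0,-35,0,0,0,60],[0,0,-30,0,0,0,60],[0,0,-15,0,0,0,60],[0,0,0,0,0,0,60],[0,0,0,0,0,0,60]]}}

```text
clock: 2.7
eef_pos: [536.0, -255.2, 116.3]
orientation: [-3.139, -0.0, 1.356]
wrist_force: [0.3, 0.3, 0.9]
finger_gap: 60.1
grip_force: 0.0
```

```bash
python3 -c "
from h import *
d=grab('wrist','w2.png');o=observe();print(o['clock'],o['eef_pos'],o['orientation'],o['wrist_force'])
T=np.array(d['world_from_camera']);print(T[:3,3])"
```

```text
2.75 [ 537.12600385 -255.9611593   117.86602912] [3.14057377e+00 5.05952415e-04 1.35646072e+00] [ 0.37250537 -0.70505146  0.83215042]
[ 551.88058341 -181.26500531  260.18435602]
```

View pics/w2.png

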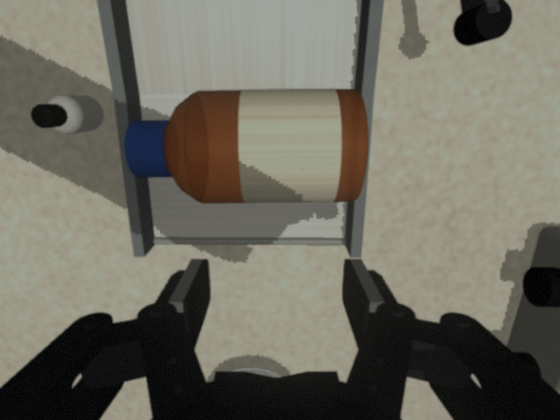

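The bottle is lying square in the tray. Its body spans columns 190–368, with its axis near row 146, and the fingers are behind it, clear of the walls. Next I back off slightly and descend.

{"api": "arm_command", "payload": {"increments": [[-2,-10,0,0,0,0,60],[-2,-9,0,0,0,0,60],[0,0,-20,0,0,0,60],[0,0,-20,0,0,0,60],[0,0,-20,0,0,0,60]]}}

```text
clock: 3.17
eef_pos: [533.3, -277.6, 58.5]
orientation: [3.137, 0.002, 1.354]
wrist_force: [-0.6, -0.1, -0.4]
finger_gap: 60.0
grip_force: 0.0
```

{"api": "arm_command", "payload": {"increments": [[0,0,-15,0,0,0,60],[0,0,-10,0,0,0,60],[0,0,-5,0,0,0,60],[0,0,0,0,0,0,60],[0,0,0,0,0,0,60]]}}

```text
clock: 3.58
eef_pos: [533.1, -275.8, 28.1]
orientation: [3.14, 0.001, 1.355]
wrist_force: [-0.6, -0.7, 0.9]
finger_gap: 59.4
grip_force: 0.0
```

{"api": "arm_command", "payload": {"increments": [[0.6,3,-4,0,0,0,60],[0.6,3,-4,0,0,0,60],[0.6,3,0,0,0,0,60],[0.6,3,0,0,0,0,60],[0.6,2,0,0,0,0,60]]}}

```text
clock: 4.0
eef_pos: [535.9, -259.9, 19.2]
orientation: [3.141, -0.0, 1.357]
wrist_force: [0.3, 0.5, -0.2]
finger_gap: 60.1
grip_force: 0.0
```

{"api": "arm_command", "payload": {"increments": [[0.4,2,0,0,0,0,60],[0.4,2,0,0,0,0,60],[0.4,2,0,0,0,0,60],[0.4,2,0,0,0,0,60],[0.4,2,0,0,0,0,60]]}}

```text
clock: 4.42
eef_pos: [537.6, -251.0, 19.2]
orientation: [3.141, 0.0, 1.356]
wrist_force: [0.6, 0.1, 0.1]
finger_gap: 59.9
grip_force: 0.0
```

{"api": "arm_command", "payload": {"increments": [[0.4,2,0,0,0,0,60],[0.4,2,0,0,0,0,60],[0.4,2,0,0,0,0,60],[0.4,2,0,0,0,0,60],[0.4,2,0,0,0,0,60]]}}

```text
clock: 4.83
eef_pos: [539.6, -240.6, 19.1]
orientation: [-3.142, -0.0, 1.356]
wrist_force: [0.3, -0.3, 0.0]
finger_gap: 60.0
grip_force: 0.1
```

```bash
cat > t.py <<'E'
from h import *
import sys
R=np.array([[.213,-.977],[.977,.213]]);t=np.array([550.9,-87.4])
d=grab('wrist',sys.argv[1] if len(sys.argv)>1 else None);o=observe()
print(o['clock'],'tcp ramp',(R.T@(o['eef_pos'][:2]-t)).round(1),o['eef_pos'][2].round(1),'F',o['wrist_force'].round(1))
h=cv2.cvtColor(d['color'],cv2.COLOR_BGR2HSV)
m=cv2.inRange(h,(4,150,40),(16,255,255))
n,l,s,c=cv2.connectedComponentsWithStats(m)
for i in range(1,n):
    if s[i,4]>400:
        z=41 if len(sys.argv)<3 else float(sys.argv[2])
        u,v,W,H=s[i,:4];o_,r1=ray(d,u+W/2,v);_,r2=ray(d,u+W/2,v+H)
        r=r1/np.linalg.norm(r1)+r2/np.linalg.norm(r2);P=o_+r*(z-o_[2])/r[2]
        print('blob',s[i],'axis ramp',(R.T@(P[:2]-t)).round(1))
E
python3 t.py
```

```text
4.8833 tcp ramp [-151.4  -21.7] 19.0 F [0.7 0.9 1.1]
blob [ 387   84   70  197 8810] axis ramp [-105.2  -75.2]
blob [   67    92   143   193 21141] axis ramp [-107.2   30. ]
```

{"api": "arm_command", "payload": {"increments": [[0.5,2.5,0,0,0,0,60],[0.5,2.5,0,0,0,0,60],[0.5,2.5,0,0,0,0,60],[0.5,2.5,0,0,0,0,60],[0.5,2.5,0,0,0,0,60]]}}

```text
clock: 5.3
eef_pos: [542.2, -227.9, 19.1]
orientation: [3.142, -0.0, 1.356]
wrist_force: [-0.8, -0.5, 0.7]
finger_gap: 60.1
grip_force: 0.0
```

{"api": "arm_command", "payload": {"increments": [[0.5,2.5,0.2,0,0,0,60],[0.5,2.5,0.2,0,0,0,60],[0.6,2.5,0.3,0,0,0,60],[0.6,2.5,0.4,0,0,0,60],[0.6,2.5,0.4,0,0,0,60]]}}

```text
clock: 5.72
eef_pos: [544.6, -217.8, 21.3]
orientation: [3.141, 0.003, 1.355]
wrist_force: [-2.1, -3.5, 2.3]
finger_gap: 59.9
grip_force: 1.7
```

{"api": "arm_command", "payload": {"increments": [[0.5,2.5,0.4,0,0,0,60],[0.5,2.5,0.4,0,0,0,60],[0.6,2.5,0.4,0,0,0,60],[0.6,2.5,0.4,0,0,0,60],[0.6,2.5,0.4,0,0,0,60]]}}

```text
clock: 6.13
eef_pos: [547.7, -203.1, 22.6]
orientation: [-3.142, 0.0, 1.356]
wrist_force: [-1.4, -3.0, 1.9]
finger_gap: 59.6
grip_force: 1.6
```

{"api": "arm_command", "payload": {"increments": [[0.5,2.5,0.4,0,0,0,60],[0.5,2.5,0.4,0,0,0,60],[0.6,2.5,0.4,0,0,0,60],[0.6,2.5,0.4,0,0,0,60],[0.6,2.5,0.4,0,0,0,60]]}}

```text
clock: 6.55
eef_pos: [550.5, -190.6, 24.6]
orientation: [-3.141, -0.0, 1.356]
wrist_force: [-0.4, -3.8, 2.4]
finger_gap: 60.1
grip_force: 1.6
```

```bash
python3 t.py w3.png 46
```

```text
6.6 tcp ramp [-99.6 -21.7] 24.6 F [ 0.1 -0.1  0.6]
blob [ 383   85   70  196 8703] axis ramp [-54.3 -73.8]
blob [   67    94   143   190 20702] axis ramp [-56.3  30.3]
```

View pics/w3.png

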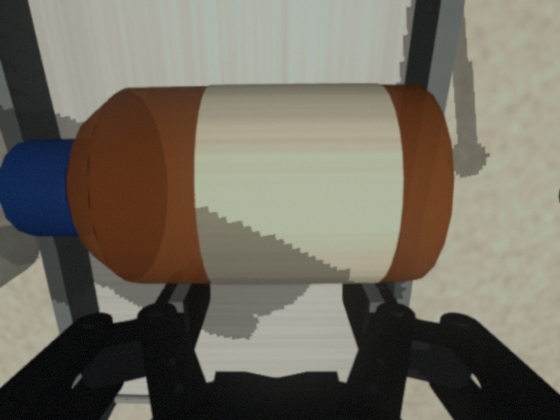

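The bottle is straight on the slope: label columns 195–405, fingers touching its lower edge at row 285. I'll check that it actually rolls and doesn't slide.

{"api": "arm_command", "payload": {"increments": [[0.5,2.5,0.4,0,0,0,60],[0.5,2.5,0.4,0,0,0,60]]}}

```text
clock: 6.77
eef_pos: [551.1, -187.1, 25.7]
orientation: [3.141, 0.002, 1.356]
wrist_force: [-2.4, -4.2, 4.1]
finger_gap: 59.9
grip_force: 2.7
```

```bash
python3 t.py w4.png 47; python3 -c "
import cv2,numpy as np
for f in('w3','w4'):
    g=cv2.imread('pics/'+f+'.png').astype(int)
    for c in(375,425,45): print(f,c,g[80:290:4,c-3:c+4].sum(2).mean(1).round().astype(int).tolist())
"
```

```text
6.8167 tcp ramp [-96.4 -21.6] 25.8 F [-1.1 -2.2  2. ]
blob [ 383   86   70  196 8560] axis ramp [-51.1 -73.8]
blob [   68    95   141   189 20564] axis ramp [-52.9  30.4]
w3 375 [506, 297, 317, 340, 380, 393, 410, 416, 420, 428, 449, 471, 475, 484, 483, 471, 487, 488, 502, 511, 509, 507, 503, 508, 514, 511, 514, 515, 516, 515, 513, 516, 516, 516, 516, 515, 514, 515, 509, 506, 503, 499, 497, 485, 483, 483, 477, 471, 447, 424, 375, 141, 162]
w3 425 [118, 131, 147, 123, 130, 135, 144, 153, 159, 161, 165, 169, 174, 174, 180, 180, 184, 185, 184, 188, 192, 194, 195, 197, 197, 198, 201, 200, 202, 203, 205, 205, 211, 212, 213, 216, 214, 213, 215, 213, 214, 213, 210, 210, 206, 201, 199, 198, 232, 394, 483, 493, 492]
w3 45 [249, 201, 152, 131, 123, 124, 117, 118, 106, 107, 108, 107, 105, 105, 103, 98, 104, 115, 120, 125, 125, 128, 135, 133, 134, 138, 141, 141, 139, 136, 138, 137, 135, 130, 126, 122, 117, 116, 103, 149, 190, 191, 193, 191, 200, 217, 247, 280, 324, 358, 395, 435, 448]
w4 375 [506, 444, 295, 338, 367, 388, 397, 401, 418, 443, 459, 462, 474, 458, 475, 480, 496, 505, 501, 500, 499, 508, 512, 509, 514, 515, 516, 514, 513, 517, 518, 519, 517, 516, 517, 517, 514, 513, 511, 506, 505, 499, 497, 491, 495, 489, 489, 470, 460, 413, 386, 173, 163]
w4 425 [129, 142, 162, 165, 124, 134, 141, 151, 154, 160, 163, 166, 170, 175, 178, 179, 183, 184, 184, 186, 192, 194, 196, 197, 198, 199, 201, 201, 203, 204, 208, 212, 215, 215, 215, 215, 215, 218, 216, 214, 215, 215, 208, 206, 208, 204, 204, 198, 236, 389, 477, 485, 493]
w4 45 [219, 168, 134, 126, 122, 124, 121, 121, 113, 107, 102, 108, 104, 104, 103, 104, 111, 116, 124, 125, 126, 130, 134, 136, 135, 135, 141, 138, 140, 137, 136, 134, 132, 129, 130, 121, 116, 113, 93, 190, 192, 190, 194, 197, 232, 272, 325, 363, 402, 439, 467, 478, 484]
```

The texture dip on the label moves from about row 140 to row 132 for 3 mm of travel, so the bottle is rolling without slip. I keep going.

{"api": "arm_command", "payload": {"increments": [[0.6,2.9,0.4,0,0,0,60],[0.6,2.9,0.4,0,0,0,60],[0.7,2.9,0.4,0,0,0,60],[0.6,2.9,0.4,0,0,0,60],[0.7,2.9,0.4,0,0,0,60]]}}

```text
clock: 7.23
eef_pos: [554.9, -170.6, 27.4]
orientation: [3.142, -0.0, 1.356]
wrist_force: [-0.3, -3.6, 2.8]
finger_gap: 60.4
grip_force: 1.7
```

{"api": "arm_command", "payload": {"increments": [[0.6,2.9,0.4,0,0,0,60],[0.6,2.9,0.4,0,0,0,60],[0.7,2.9,0.4,0,0,0,60],[0.6,2.9,0.4,0,0,0,60],[0.7,2.9,0.4,0,0,0,60]]}}

```text
clock: 7.65
eef_pos: [557.9, -156.6, 29.4]
orientation: [-3.141, 0.0, 1.356]
wrist_force: [-1.5, -3.8, 2.8]
finger_gap: 59.9
grip_force: 1.8
```

{"api": "arm_command", "payload": {"increments": [[0.6,2.9,0.4,0,0,0,60],[0.6,2.9,0.4,0,0,0,60],[0.7,2.9,0.4,0,0,0,60],[0.6,2.9,0.4,0,0,0,60],[0.7,2.9,0.4,0,0,0,60]]}}

```text
clock: 8.07
eef_pos: [561.0, -142.0, 31.4]
orientation: [-3.141, 0.0, 1.356]
wrist_force: [-0.9, -3.8, 2.3]
finger_gap: 60.0
grip_force: 1.7
```

{"api": "arm_command", "payload": {"increments": [[0.6,2.9,0.4,0,0,0,60],[0.6,2.9,0.4,0,0,0,60],[0.7,2.9,0.4,0,0,0,60],[0.6,2.9,0.4,0,0,0,60],[0.7,2.9,0.4,0,0,0,60]]}}

```text
clock: 8.48
eef_pos: [564.3, -127.5, 33.4]
orientation: [-3.142, 0.0, 1.356]
wrist_force: [-1.8, -3.0, 2.5]
finger_gap: 60.0
grip_force: 1.7
```

{"api": "arm_command", "payload": {"increments": [[0.6,2.9,0.4,0,0,0,60],[0.6,2.9,0.4,0,0,0,60],[0.7,2.9,0.4,0,0,0,60],[0.6,2.9,0.4,0,0,0,60],[0.7,2.9,0.4,0,0,0,60]]}}

```text
clock: 8.9
eef_pos: [567.5, -113.0, 35.4]
orientation: [-3.141, -0.0, 1.356]
wrist_force: [-0.9, -3.8, 2.8]
finger_gap: 60.0
grip_force: 1.7
```

```bash
python3 t.py w5.png 57
```

```text
8.95 tcp ramp [-20.1 -21.8] 35.4 F [ 0.1 -1.1  1.5]
blob [ 383   87   71  197 8695] axis ramp [ 24.2 -74.2]
blob [   66    94   142   190 20817] axis ramp [23.1 30.7]
```

{"api": "arm_command", "payload": {"increments": [[0.6,2.9,0.4,0,0,0,60],[0.6,2.9,0.4,0,0,0,60],[0.7,2.9,0.4,0,0,0,60],[0.6,2.9,0.4,0,0,0,60],[0.7,2.9,0.4,0,0,0,60]]}}

```text
clock: 9.37
eef_pos: [570.7, -98.9, 37.5]
orientation: [3.141, -0.0, 1.355]
wrist_force: [-1.9, -3.9, 2.8]
finger_gap: 60.1
grip_force: 1.6
```

{"api": "arm_command", "payload": {"increments": [[0.6,2.9,0.4,0,0,0,60],[0.6,2.9,0.4,0,0,0,60],[0.7,2.9,0.4,0,0,0,60],[0.6,2.9,0.4,0,0,0,60],[0.7,2.9,0.4,0,0,0,60]]}}

```text
clock: 9.78
eef_pos: [574.0, -84.2, 39.5]
orientation: [3.141, 0.0, 1.356]
wrist_force: [-0.9, -3.4, 2.4]
finger_gap: 59.6
grip_force: 1.8
```

{"api": "arm_command", "payload": {"increments": [[0.6,2.9,0.4,0,0,0,60],[0.6,2.9,0.4,0,0,0,60],[0.7,2.9,0.4,0,0,0,60],[0.6,2.9,0.4,0,0,0,60],[0.7,2.9,0.4,0,0,0,60]]}}

```text
clock: 10.2
eef_pos: [577.1, -69.5, 41.4]
orientation: [-3.141, 0.0, 1.356]
wrist_force: [-0.5, -4.3, 2.0]
finger_gap: 60.1
grip_force: 1.8
```

{"api": "arm_command", "payload": {"increments": [[0.5,2.5,0.3,0,0,0,60],[0.5,2.5,0.3,0,0,0,60],[0.5,2,0.3,0,0,0,60],[0.4,2,0.2,0,0,0,60],[0.4,2,0.2,0,0,0,60]]}}

```text
clock: 10.62
eef_pos: [579.4, -58.8, 42.7]
orientation: [-3.142, 0.0, 1.356]
wrist_force: [-0.2, -3.2, 2.1]
finger_gap: 59.7
grip_force: 1.5
```

{"api": "arm_command", "payload": {"increments": [[0.4,2,0,0,0,0,60],[0.4,2,0,0,0,0,60],[0.4,2,0,0,0,0,60],[0.4,2,0,0,0,0,60],[0.4,2,0,0,0,0,60]]}}

```text
clock: 11.03
eef_pos: [581.2, -47.3, 42.3]
orientation: [-3.141, -0.001, 1.357]
wrist_force: [0.2, -0.5, -0.7]
finger_gap: 59.7
grip_force: 0.0
```

```bash
python3 t.py w6.png 64
```

```text
11.0833 tcp ramp [ 46.1 -21.2] 42.3 F [0.7 0.1 0.1]
blob [   60    26   148   208 24242] axis ramp [110.4  30.1]
blob [ 386   26   78  209 9658] axis ramp [110.2 -73.7]
```

{"api": "arm_command", "payload": {"increments": [[0.2,1,0,0,0,0,60],[0.2,1,0,0,0,0,60],[0.2,1,0,0,0,0,60],[0,0,0,0,0,0,60],[0,0,0,0,0,0,60]]}}

```text
clock: 11.5
eef_pos: [582.0, -45.8, 42.7]
orientation: [3.142, -0.0, 1.356]
wrist_force: [-0.4, 0.2, 0.5]
finger_gap: 60.0
grip_force: 0.0
```

```bash
python3 t.py w7.png 62
```

```text
11.55 tcp ramp [ 47.1 -21.5] 42.7 F [ 0.7 -0.2 -1. ]
blob [   59    16   149   209 24254] axis ramp [115.1  30.4]
blob [ 385   16   78  209 9700] axis ramp [114.9 -74.4]
```

View pics/w7.png

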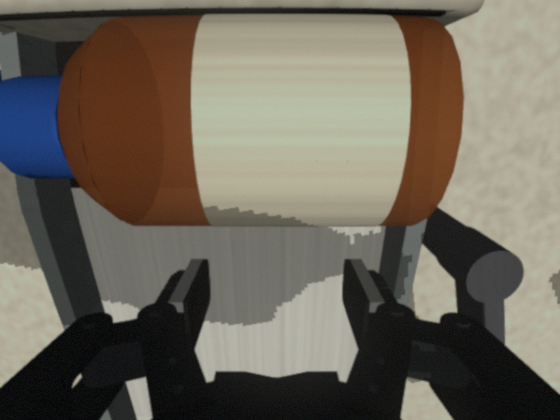

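The bottle is home: its axis reads x = 115, and its upper edge meets the stop at row 15. Now I lift clear, close the fingers and go to the outer side of the keeper.

{"api": "arm_command", "payload": {"increments": [[0,0,15,0,0,0,60],[0,0,25,0,0,0,60],[0,0,30,0,0,0,60],[0,0,25,0,0,0,60],[0,0,12,0,0,0,60]]}}

```text
clock: 11.97
eef_pos: [583.9, -46.7, 153.4]
orientation: [3.136, -0.001, 1.355]
wrist_force: [0.0, -0.4, 1.0]
finger_gap: 60.1
grip_force: 0.0
```

{"api": "arm_command", "payload": {"increments": [[15,-10,0,0,0,0,0],[25,-18,0,0,0,0,0],[30,-20,0,0,0,0,0],[27,-19,0,0,0,0,0],[20,-14,0,0,0,0,0]]}}

```text
clock: 12.38
eef_pos: [700.1, -128.8, 148.4]
orientation: [-3.141, 0.001, 1.355]
wrist_force: [0.4, -1.1, 0.1]
finger_gap: 0.3
grip_force: 0.0
```

{"api": "arm_command", "payload": {"increments": [[0,0,0,0,0,0,0],[0,0,0,0,0,0,0],[0,0,0,0,0,0,0]]}}

```text
clock: 12.63
eef_pos: [698.2, -126.2, 148.7]
orientation: [-3.139, -0.001, 1.356]
wrist_force: [0.6, -0.2, 0.5]
finger_gap: 0.3
grip_force: 0.0
```

```bash
python3 t.py w8.png 62; python3 -c "
import cv2;a=cv2.imread('pics/w8.png')
from h import *
d=grab('scene','s2.png')
c=cv2.resize(d['color'][145:275,215:345],(400,400),interpolation=2)
cv2.imwrite('pics/c2.png',cv2.hconcat([cv2.resize(a,(400,300)).copy() if 0 else cv2.copyMakeBorder(cv2.resize(a,(400,300)),0,100,0,0,0),c]))"
```

```text
12.6833 tcp ramp [  -5.9 -152.1] 149.2 F [-0.6  0.1 -0.2]
blob [  90    0   51   82 2412] axis ramp [106.2 -50.8]
blob [  0  52  26  35 409] axis ramp [91.8 19.7]
```

View pics/c2.png

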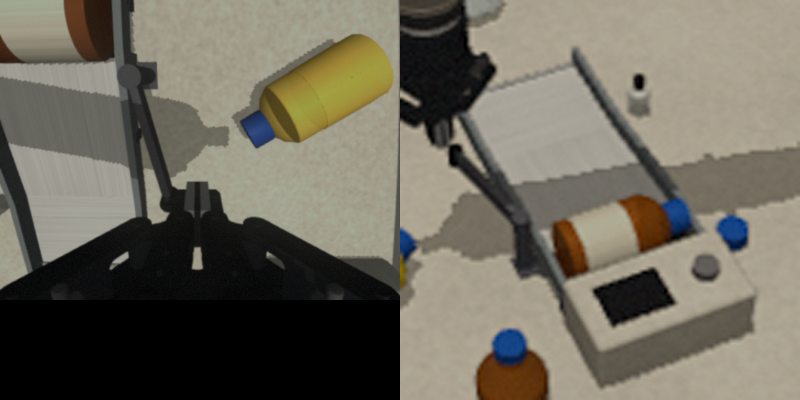

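The bottle sits against the stop. The closed fingers are outside the keeper bar, which runs from (130,75) to (170,198) in the half-size wrist view, and they are clear of the yellow bottle. Next comes the sweep plan.

{"api": "arm_command", "payload": {"increments": [[0,0,-20,0,0,0,0],[0,0,-30,0,0,0,0],[0,0,-22,0,0,0,0],[0,0,-11,0,0,0,0],[0,0,0,0,0,0,0]]}}

```text
clock: 13.15
eef_pos: [696.4, -124.6, 63.5]
orientation: [-3.135, -0.001, 1.357]
wrist_force: [-0.5, -0.8, -0.1]
finger_gap: -0.1
grip_force: 0.0
```

```bash
python3 -c "
from h import *
o=observe();print(o['eef_pos'].round(1),o['wrist_force'].round(1))
R=np.array([[.213,-.977],[.977,.213]]);t=np.array([550.9,-87.4])
pr=o['eef_pos'][:2]
for q in np.r_[-.235,np.arange(0,1.6,.15),1.571,1.62]:
    off=4+8*abs(np.cos(q))+11*abs(np.sin(q))
    p=np.array([67,-96])+85*np.array([-np.cos(q),np.sin(q)])-off*np.array([np.sin(q),np.cos(q)])
    w=R@p+t;print(round(q,2),p.round(1),w.round(1),(w-pr).round(1));pr=w
"
```

```text
[ 696.4 -124.6   63.5] [-0.5 -0.8 -0.1]
-0.24 [ -12.3 -129.7] [ 675.  -127.1] [-21.4  -2.5]
0.0 [ -18. -108.] [ 652.6 -128. ] [-22.4  -0.9]
0.15 [-19.1 -96.7] [ 641.3 -126.6] [-11.3   1.4]
0.3 [-18.6 -85.1] [ 630.1 -123.7] [-11.2   2.9]
0.45 [-16.5 -73.4] [ 619.1 -119.2] [-11.    4.6]
0.6 [-12.6 -61.9] [ 608.7 -112.9] [-10.5   6.2]
0.75 [ -7.  -50.8] [ 599.  -105.1] [-9.7  7.9]
0.9 [  0.4 -40.4] [590.4 -95.6] [-8.6  9.5]
1.05 [  9.5 -31. ] [583.2 -84.7] [-7.2 10.9]
1.2 [ 20.2 -23. ] [577.7 -72.5] [-5.5 12.2]
1.35 [ 32.3 -16.7] [574.1 -59.4] [-3.6 13.2]
1.5 [ 45.5 -12.3] [572.6 -45.6] [-1.5 13.8]
1.57 [ 52. -11.] [572.7 -38.9] [0.1 6.7]
1.62 [ 55.8 -10.3] [572.9 -35.1] [0.2 3.9]
```

{"api": "arm_command", "payload": {"increments": [[-7,-0.8,0.5,0,0,0,0],[-7,-0.8,0.5,0,0,0,0],[-7,-0.8,0.5,0,0,0,0],[-7,-0.3,0,0,0,0,0],[-5,-0.2,0,0,0,0,0]]}}

```text
clock: 13.57
eef_pos: [666.1, -129.8, 69.8]
orientation: [3.139, -0.001, 1.356]
wrist_force: [1.0, 1.0, 0.8]
finger_gap: -0.0
grip_force: 0.4
```

{"api": "arm_command", "payload": {"increments": [[-5.5,-0.3,0,0,0,0,0],[-5.5,-0.2,0,0,0,0,0],[-5.5,0.7,0,0,0,0,0],[-5.8,0.7,0,0,0,0,0],[-5.6,1.4,0,0,0,0,0]]}}

```text
clock: 13.98
eef_pos: [637.6, -127.5, 68.2]
orientation: [3.141, 0.0, 1.356]
wrist_force: [1.3, 0.7, 0.7]
finger_gap: -0.3
grip_force: 0.5
```

{"api": "arm_command", "payload": {"increments": [[-5.6,1.5,0,0,0,0,0],[-5.5,2.3,0,0,0,0,0],[-5.5,2.3,0,0,0,0,0],[-5.3,3.1,0,0,0,0,0],[-5.2,3.1,0,0,0,0,0]]}}

```text
clock: 14.4
eef_pos: [610.4, -115.0, 68.2]
orientation: [3.142, 0.0, 1.356]
wrist_force: [1.5, 0.2, 0.0]
finger_gap: -0.1
grip_force: 0.5
```

```bash
python3 t.py w9.png 62
```

```text
14.45 tcp ramp [-13.5 -62.6] 68.0 F [-1.5  0.4  0.3]
blob [   0    0   97   55 3697] axis ramp [91.7 29.3]
blob [ 250    0   45   50 1769] axis ramp [ 90.9 -62.2]
```

View pics/w9.png

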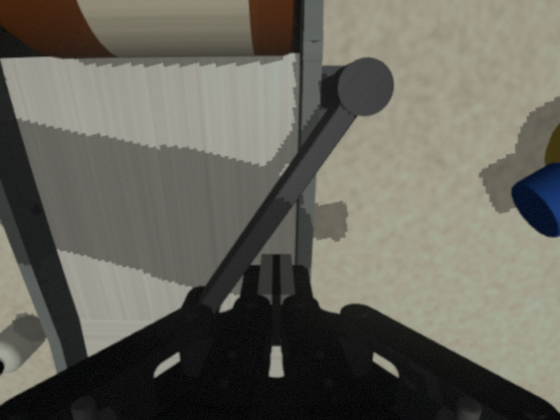

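The finger is pushing the bar as planned: the hinge is at (365,87), the bar runs to (200,305), and the bar has turned to about 0.6 rad. I continue to the end stop.

{"api": "arm_command", "payload": {"increments": [[-5.2,4,0,0,0,0,0],[-5,4,0,0,0,0,0],[-4.5,4.7,0,0,0,0,0],[-4.3,4.8,0,0,0,0,0],[-3.6,5.4,0,0,0,0,0]]}}

```text
clock: 14.87
eef_pos: [587.8, -91.9, 68.2]
orientation: [-3.142, 0.0, 1.356]
wrist_force: [1.6, -0.7, 0.4]
finger_gap: 0.0
grip_force: 0.5
```

{"api": "arm_command", "payload": {"increments": [[-3.6,5.5,0,0,0,0,0],[-3,6,0,0,0,0,0],[-2.7,6.1,0,0,0,0,0],[-1.8,6.6,0,0,0,0,0],[-1.8,6.6,0,0,0,0,0]]}}

```text
clock: 15.28
eef_pos: [575.2, -60.9, 68.2]
orientation: [-3.142, 0.0, 1.356]
wrist_force: [0.2, -1.6, 0.1]
finger_gap: 0.3
grip_force: 0.5
```

{"api": "arm_command", "payload": {"increments": [[-0.8,6,0,0,0,0,0],[-0.8,6,0,0,0,0,0],[0,4,0,0,0,0,0],[0,3,0,0,0,0,0],[0,2,0,0,0,0,0]]}}

```text
clock: 15.7
eef_pos: [573.8, -39.9, 68.1]
orientation: [-3.141, -0.0, 1.356]
wrist_force: [0.4, -0.6, 0.4]
finger_gap: 0.1
grip_force: 0.4
```

{"api": "arm_command", "payload": {"increments": [[0.2,1,0,0,0,0,0],[0.2,1,0,0,0,0,0],[0.2,1,0,0,0,0,0],[0,0,0,0,0,0,0]]}}

```text
clock: 16.03
eef_pos: [573.8, -39.7, 68.1]
orientation: [-3.141, 0.003, 1.354]
wrist_force: [-1.3, -5.2, 0.4]
finger_gap: -0.1
grip_force: 2.5
```

{"api": "arm_command", "payload": {"increments": [[0.2,0.7,0,0,0,0,0],[0.2,0.7,0,0,0,0,0],[0,0,0,0,0,0,0]]}}

```text
clock: 16.28
eef_pos: [573.8, -39.7, 68.1]
orientation: [-3.141, 0.004, 1.353]
wrist_force: [-1.9, -6.8, -0.0]
finger_gap: 0.3
grip_force: 3.4
```

The end stop is reached: the force rises to 7 N with no further travel. Now I retreat downhill and upwards and check.

{"api": "arm_command", "payload": {"increments": [[-1,-5,0,0,0,0,0],[-2,-10,0,0,0,0,0],[-3,-15,0,0,0,0,0],[-2,-12,20,0,0,0,0],[0,-5,30,0,0,0,0]]}}

```text
clock: 16.7
eef_pos: [563.6, -83.9, 115.9]
orientation: [-3.134, 0.0, 1.354]
wrist_force: [1.0, -0.6, 0.2]
finger_gap: 0.0
grip_force: 0.0
```

{"api": "arm_command", "payload": {"increments": [[0,0,30,0,0,0,0],[0,0,30,0,0,0,0],[0,0,20,0,0,0,0],[0,0,0,0,0,0,0],[0,0,0,0,0,0,0]]}}

```text
clock: 17.12
eef_pos: [567.9, -82.5, 199.6]
orientation: [3.138, -0.002, 1.357]
wrist_force: [-0.4, 1.0, -1.3]
finger_gap: 0.2
grip_force: 0.0
```

```bash
python3 t.py w10.png 62; python3 -c "
from h import *
R=np.array([[.213,-.977],[.977,.213]]);t=np.array([550.9,-87.4])
d=grab('wrist');g=d['color'].max(2)
# rectify plane z=83 (bar top) into ramp coords, 1 mm/px: rows x 130..0, cols y 60..-110
xs=np.arange(100,30,-1);ys=(0,-15,-30,-45,-60,10)
for y in ys:
    pr=[]
    for x in xs:
        w=R@np.array([x,y])+t;u,v=proj(d,[w[0],w[1],83]);pr.append(int(g[int(round(v)),int(round(u))]) if 0<=v<420 and 0<=u<560 else -1)
    print(y,pr[15:60])
"
```

```text
17.1667 tcp ramp [  8.4 -14.5] 198.0 F [-0.4  0.5 -0.2]
blob [ 191   10   62   96 4802] axis ramp [115.6  25.9]
blob [ 332   10   24   97 1685] axis ramp [115.2 -67.9]
0 [102, 97, 87, 79, 79, 108, 157, 159, 159, 160, 159, 158, 149, 118, 51, 57, 67, 68, 69, 67, 65, 67, 101, 145, 161, 160, 160, 161, 152, 123, 104, 102, 104, 105, 106, 103, 103, 104, 103, 104, 103, 105, 104, 105, 105]
-15 [115, 109, 99, 97, 85, 99, 152, 155, 153, 153, 155, 154, 147, 114, 51, 57, 70, 67, 68, 67, 67, 67, 96, 139, 154, 156, 155, 154, 157, 158, 156, 156, 156, 156, 155, 155, 156, 154, 155, 156, 155, 156, 157, 149, 133]
-30 [114, 110, 100, 94, 86, 101, 154, 159, 158, 159, 159, 158, 150, 120, 57, 61, 68, 68, 70, 70, 68, 68, 99, 141, 157, 158, 160, 159, 160, 159, 158, 158, 162, 159, 159, 159, 158, 159, 161, 160, 158, 159, 159, 161, 159]
-45 [116, 109, 101, 95, 87, 103, 154, 158, 159, 157, 157, 156, 150, 120, 57, 59, 71, 69, 71, 67, 68, 70, 96, 139, 154, 156, 156, 157, 155, 157, 157, 157, 155, 156, 156, 154, 155, 157, 154, 157, 156, 157, 155, 156, 156]
-60 [64, 67, 66, 63, 71, 109, 156, 162, 159, 161, 159, 161, 152, 126, 58, 58, 67, 68, 70, 66, 67, 68, 88, 135, 159, 159, 160, 159, 159, 159, 159, 159, 158, 159, 159, 159, 158, 155, 157, 157, 159, 159, 159, 160, 159]
10 [59, 61, 60, 54, 71, 110, 156, 157, 156, 156, 156, 144, 129, 108, 50, 55, 70, 67, 67, 68, 67, 66, 96, 139, 155, 152, 133, 101, 100, 102, 102, 102, 101, 100, 101, 100, 99, 99, 101, 101, 101, 101, 100, 100, 101]
```

The bar lies straight across at x = 67 for every y I sampled, and the bottle is still at x = 115.

```bash
python3 -c "
from h import *
print(workorder.finish_job())"
```

```text
the job is handed in; nothing more can be done
None
```

The job is handed in at about 17 s: the amber bottle was rolled up and rests against the stop, and the keeper bar is fully across behind it. The forces showed no contact with the things standing around, though I did not re-measure where they stand.

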